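# Check a brass spacer in the inclined bench caliper

## Task

Check the brass mask-stage spacer in the bench caliper: slide the jaws open, stand the spacer bored end up on the sloping rest between them, foot flat on the plate and against the ledge, and let go of it. Then slide the moving jaw shut until both jaws bear gently on the spacer, and let go, leaving it caught between the closed jaws. Leave the other two spacers and the microscope objective standing where they are.

Things in the scene. Friction and masses are not known exactly. Their poses are not given: they have to be found in the camera images.
- caliper: Caliper fixed face up on a stand sloping up towards the robot at 25 degrees (yaw varies). x: up the slope; y: horizontal, along the beam, to the robot's right; z: normal of the slope, leaning 25 degrees away from it. Origin: on the dark rest plate (z = 0, x -22 to 21, y -64 to 14 mm), at the fixed jaw's face, 13 mm up-slope of the ledge: the spacer's foot centre belongs at x = 0.
- ledge (a point): Middle of the upper inner edge of the steel ledge that keeps the spacer from sliding down the slope: a strip 8 mm high on the rest plate, at x -18 to -13, y -56 to 10, z 0 to 8 mm in caliper. Axes as caliper.
- beam_end (a point): -y end of the steel beam (the robot's left), on its upper face, inside the end clamp (16 mm wide in y, up to 12 mm above this point). The beam is 16 mm wide and 4 mm thick (x 24 to 40, z 10 to 14 mm in caliper). The cream desk surface of the stand (130 x 260 mm) lies at z = -6 mm. Axes as caliper.
- fixed_jaw: Steel fixed jaw at the +y end of the beam (the robot's right); same frame and origin as caliper. Its measuring face is the plane y = 0; the jaw hangs down the slope from the beam to x = -16 mm and occupies z = 9 to 15 mm; it is 10 mm wide in y (17 mm near the beam).
- moving_jaw: Steel moving jaw, mirror image of the fixed jaw, on the +y end of the black slider. Axes as caliper; its origin is that of caliper shifted along -y by the opening, so its measuring face is its own y = 0 plane and its solid lies on the -y side. It also occupies z = 9 to 15 mm and reaches down to x = -16 mm.
- slider (a joint): Jaw opening in metres (0 = jaws shut on each other, limit 0.070; grows as the slider moves along -y of caliper). It starts nearly shut, 2 to 10 mm. The slide has about 2 N of friction and stays where it is left. With the brass spacer properly caught it reads 0.026.
- slider_grip (a point): Middle of the black slider housing with the read-out, which carries the moving jaw. Axes as caliper, in which it lies at x = 33, z = 13, y = -(opening) - 41 mm. The housing is 34 mm across the beam (x), 70 mm along it (y), 14 mm thick (z 6 to 20 mm); both x sides are free, so it can be pinched across its 34 mm with the tool square to the slope and drawn along y.
- brass_spacer: Plain brass turned spacer, a cylinder 26 mm in diameter and 38 mm high, about 140 g, with a dark 9 mm bore at its top end; stands upright on the light blue pad among two others. Origin: centre of its foot; z along its axis, upward.
- steel_spacer: Steel spacer 30 mm in diameter, 38 mm high, standing on the pad; to be left alone. Origin: centre of its foot.
- black_spacer: Black spacer with an aluminium-coloured groove, 22 mm in diameter, 38 mm high, standing on the pad; to be left alone. Origin: centre of its foot.
- objective: Steel microscope objective, 32 mm in diameter, 42 mm high, standing on the bench to the right; to be left alone. Origin: centre of its foot.
- pad: Fixed light blue bench pad, 100 x 240 x 3 mm, lying on the bench; the three spacers stand on it in a row, about 80 mm apart. Origin: centre of its underside, x and y along its edges.
There are look-alikes about, which are no part of the job. There is more than one size of the brass_spacer; the job needs the middle-sized.

How it is judged:
By the outcome, as a careful person would: the job done as asked, in the order asked, and still so for the second after the job is handed in, with the robot touching nothing.
It also fails if it takes over 66 s, if anything falls off the work surface, if the arm or the gripper's body presses on something with over 40 N, if the wrist force passes 120 N, or if a joint passes its speed limit or range.

## Robot

A 6-joint arm with a two-finger parallel gripper is mounted at the origin on the work surface. World frame = base frame: x ahead of the robot, y to its left, z up, the work surface at z = 0. Lengths are in m, angles in rad, forces in N, time in s.
With the tool pointing down it reaches from about 0.375 to 0.975 m from the base axis. Payload 3.8 kg.
Tool frame: the origin (TCP) lies midway between the tips of the shut fingers; the grasp point (between the pads) lies 19 mm behind it; z points along the fingers, y is the line along which they close (so a half turn about z gives the same grasp; the last joint's range is limited). The gripper opens to 85 mm and grips with 20 to 120 N. Pads are 22 mm wide; open, the fingers measure 114 mm over their backs; the gripper's body (76 mm by 85 mm) begins 54 mm behind the grasp point. The pads swing forward as they close: fully open they stand 13 mm farther back than shut.
Start: joints at [1.202, 0.264, 1.604, -0, 1.274, -0.037], TCP at [0.22, 0.638, 0.231] pointing down, gripper open.
Joint ranges: [-2.63, 2.63], [-0.94, 2.18], [0.31, 2.57], [-1.31, 4.45], [0, 2.66], [-2.55, 2.55]. Speed limits (rad/s): [2.57, 2.57, 3.14, 3.14, 3.14, 3.14].

## Interface

Orientations are given as a rotation vector (axis times angle).
In Python, from workcell import bot gives the robot as it stands.
- The arm moves only by the tool jog_arm, never from a script. Its argument "motion" is a list of rows, each a list of 5 numbers: the opening, from -1 (shut) to 1 (fully open), then the shift along the tool's x, y, z in mm, then the turn about the tool's z in degrees. In form: [[claw, x, y, z, twist], ...]. A call has 1 to 10 rows; each row shifts and turns the commanded pose from where the row before left it, along the tool's axes as they then stand; what a row does not reach is not made up. A row lasts 1/12 s, in which the tool goes at most 41.7 mm and 7.16 degrees, less where a joint would pass 70% of its speed; a pose out of reach is approached as far as the arm can. A call with a gripper value outside its range is refused whole. The fingers move at their own pace and stop on an object; "force" is the grip in N (left out, the last holds). Time passes only in rows, so rows that do not move let the fingers close. It gives the time, the measured TCP pose, the force, the opening and the grip force at its end, in the units of the state.
- bot.read_state(): the state, without advancing time (a new reading comes with each control period).
- bot.read_camera(name): name is "side" or "top"; returns (picture, depth): 420x560x3 uint8, red, green, blue; 420x560 float32, m along the optical axis (not along the pixel's ray), 0 where there is no reading.
- bot.get_calibration(name): a dict with "vfov" (degrees; the focal length in pixels is half the picture's height over the tangent of half this angle, whatever the lens; pixels are square), "cx", "cy" (the principal point, pixels), "rvec" (rotation vector, rad) and "tvec" (3), from world to camera coordinates, as OpenCV has them. Camera axes: x right, y down, z forward; pixel columns grow to the right and rows downward; lengths in m; the calibration is good to about 2 mm. A picture is of the moment at which its call begins. get_calibration takes no time and is no camera call.
- bot.finish_job(): hands the job in; it is judged then, once.
The state is a dict: "time": time; "q": joint angles; "joint_vel": joint speeds; "joint_torque": joint torques, N m; "tool_pos": TCP position; "tcp_rot": TCP orientation; "wrist_force": force on the tool from outside, world axes, zero at the start; "torque": the same for the moment, N m; "width": opening from 0.0 (shut) to 1.0 (fully open); "grip_force": force on a finger pad.
Only numpy, scipy, OpenCV 4.12 (cv2) and the standard library are available. Lean on these libraries where they do the work, as an engineer would, in place of code of your own. Each camera call takes 0.05 s, during which the arm holds its last target. There are 200 camera calls.

## Working session

There is one attempt and no reset: what is moved stays moved. The work goes in short steps, Python scripts to look and compute and a tool call to move; the robot and the scene stay as the last step left them, time stands still between calls to the robot, and variables do not carry over. Pictures are saved under pics/ and viewed, at most 10 in all, crops included, and the job is handed in when it is done.

Besides the shell and the picture viewer there is one more tool, called after "Request:" by a JSON object that holds its "fn" and its "kwargs", one argument or row to a line. jog_arm: Moves the arm, as the interface text tells. Its arguments: {"type":"object","properties":{"motion":{"type":"array"},"force":{"type":"number"}},"required":["motion"]}

```bash
mkdir -p pics; ls; python3 - <<'E'
from workcell import bot
import cv2,numpy as np
s=bot.read_state();print({k:np.round(v,3).tolist() for k,v in s.items()})
for n in("side","top"):
    p,d=bot.read_camera(n);np.savez(f"{n}0.npz",p=p,d=d);cv2.imwrite(f"pics/{n}0.png",p[...,::-1])
    print(n,bot.get_calibration(n),(d>0).mean())
E
```

```text
pics
{'time': 0.0, 'q': [1.202, 0.265, 1.605, 0.0, 1.274, -0.037], 'joint_vel': [0.001, 0.001, -0.0, 0.0, -0.001, 0.0], 'joint_torque': [-0.001, -51.511, -36.731, -0.0, 0.013, 0.0], 'tool_pos': [0.22, 0.637, 0.23], 'tcp_rot': [-0.519, -3.098, 0.004], 'wrist_force': [0.409, -0.191, 0.736], 'torque': [0.031, 0.008, 0.008], 'grip_force': 0.0, 'width': 1.001}
side {'vfov': 44.87866902915833, 'cx': 278.80071950721333, 'cy': 213.57747449105617, 'rvec': array([ 0.20915455, -2.82118167,  1.19198176]), 'tvec': array([0.53095017, 0.04053503, 1.28316321])} 0.995969387755102
top {'vfov': 44.277842914130666, 'cx': 280.6980661917243, 'cy': 213.18092154603264, 'rvec': array([ 2.14958967, -2.20885959,  0.09206283]), 'tvec': array([0.10439508, 0.511318  , 1.46281511])} 0.9960331632653061
```

View pics/side0.png

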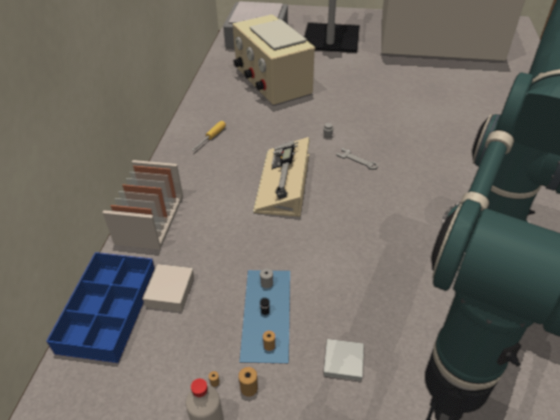

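View pics/top0.png

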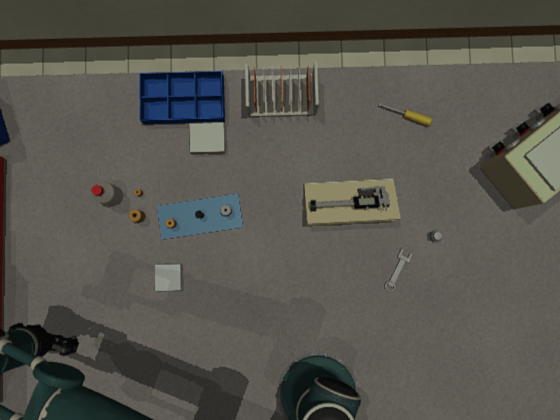

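The top view (image up is +x, left is +y) shows the pad with brass at (170,223), black at (199,215) and steel at (226,211). The caliper is at about (350,202) and the objective at (436,237). The brass look-alikes, one small and one large, are off the pad at (138,192) and (136,216). The side view shows the same layout: pad brass at (269,341), caliper at (284,175). Next I'll zoom in.

```bash
cat > h.py <<'E'
import numpy as np,cv2
from workcell import bot
def cal(n):
    c=bot.get_calibration(n);f=210/np.tan(np.radians(c["vfov"]/2))
    return np.array([[f,0,c["cx"]],[0,f,c["cy"]],[0,0,1]]),cv2.Rodrigues(c["rvec"])[0],c["tvec"]
def ray(n,uv):
    K,R,t=cal(n);uv=np.atleast_2d(uv).astype(float)
    d=np.c_[uv,np.ones(len(uv))]@np.linalg.inv(K).T@R
    return -R.T@t,d
def onplane(n,uv,p0,nn=(0,0,1)):
    o,d=ray(n,uv);nn=np.array(nn);return o+d*(((np.array(p0)-o)@nn)/(d@nn))[:,None]
def pts(n,d):   # depth -> world, HxWx3
    v,u=np.indices(d.shape);o,r=ray(n,np.c_[u.ravel(),v.ravel()]);return (o+r*d.reshape(-1,1)).reshape(*d.shape,3)
def proj(n,P):
    K,R,t=cal(n);q=(np.atleast_2d(P)@R.T+t)@K.T;return q[:,:2]/q[:,2:]
def tri(uv1,uv2):
    o1,d1=ray("top",uv1);o2,d2=ray("side",uv2);d1=d1[0];d2=d2[0]
    s=np.linalg.lstsq(np.c_[d1,-d2],o2-o1,rcond=None)[0];a=o1+s[0]*d1;b=o2+s[1]*d2
    return (a+b)/2,np.linalg.norm(a-b)
E
python3 - <<'E'
from h import *
T=np.load("top0.npz");S=np.load("side0.npz")
def c(p,x,y,w,h,W,H): return cv2.resize(p[y:y+h,x:x+w,::-1],(W,H),interpolation=cv2.INTER_CUBIC)
a=c(T["p"],300,175,104,52,800,400)
b=c(S["p"],248,132,70,88,400,500)[:,:]
d=c(S["p"],240,262,60,105,286,500)
cv2.imwrite("pics/ztop.png",np.vstack([a,cv2.copyMakeBorder(c(T["p"],154,190,92,50,362,196),0,0,0,438,0)]))
cv2.imwrite("pics/zside.png",np.hstack([b,d]))
P=pts("top",T["d"]);Q=pts("side",S["d"])
hsv=cv2.cvtColor(T["p"],cv2.COLOR_RGB2HSV)
for u,v in[(170,223),(199,215),(226,211),(320,190),(320,218),(395,200),(380,185),(436,236),(136,215),(138,191)]:print(u,v,P[v,u].round(4),hsv[v,u])
E
```

```text
170 223 [0.4931 0.4052 0.0386] [ 17 105  46]
199 215 [0.5133 0.3221 0.0422] [30 11 24]
226 211 [0.523  0.2458 0.0384] [35 17 90]
320 190 [ 0.5775 -0.0244  0.0255] [ 25  72 142]
320 218 [ 0.4933 -0.018   0.0728] [ 26  74 141]
395 200 [ 0.5404 -0.2339  0.0473] [ 26  74 142]
380 185 [ 0.5868 -0.197   0.0291] [ 24  75 142]
436 236 [ 0.4357 -0.3463  0.0418] [ 30  17 136]
136 215 [0.5174 0.4981 0.0509] [ 18 145  79]
138 191 [0.5885 0.4985 0.0279] [ 18 155 112]
```

View pics/ztop.png

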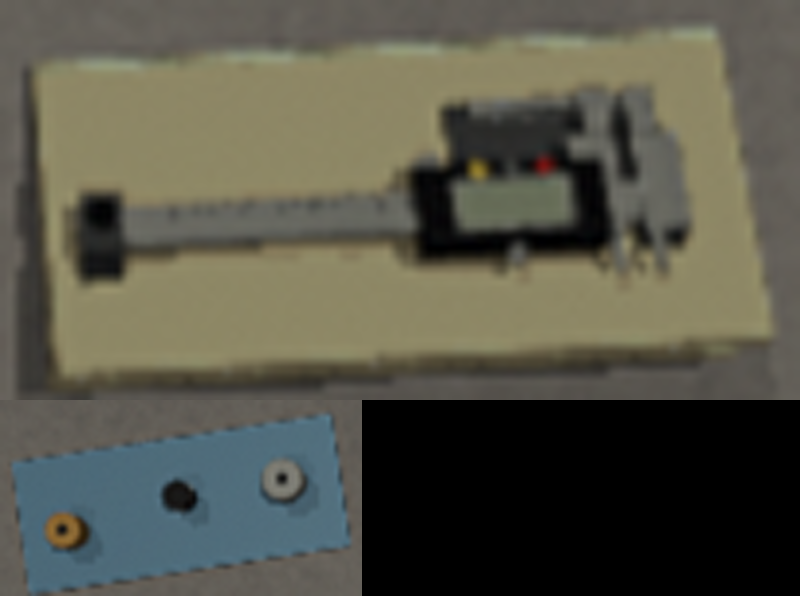

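View pics/zside.png

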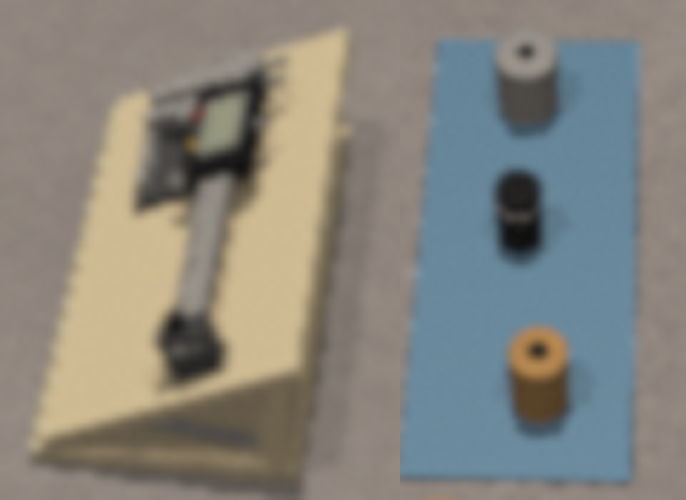

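The top zoom shows the beam running from the end clamp at zoom (100,235) to the black housing (413–608, 170–255). The jaw faces are at about 608 and 625 near y=95, and the ledge and rest plate are at (445–580, 100–165). In the side zoom, the brass top is at (538,352) and its foot at (540,415). Now I'll measure poses.

```bash
cat > m.py <<'E'
from h import *
D={n:np.load(n+"0.npz") for n in("top","side")}
def plane(n,lo,hi):
    p=D[n]["p"];P=pts(n,D[n]["d"]);h=cv2.cvtColor(p,cv2.COLOR_RGB2HSV)
    m=cv2.inRange(h,(20,50,lo),(32,110,255))>0;box=np.zeros_like(m)
    if n=="top":box[172:230,298:408]=1
    else:box[130:222,246:320]=1
    m&=box;X=P[m];
    for _ in range(6):
        c=X.mean(0);nn=np.linalg.svd(X-c,full_matrices=False)[2][2];nn*=np.sign(nn[2]);r=(P[m]-c)@nn;X=P[m][abs(r)<.003]
    return c,nn,X
for n,lo in(("top",110),("side",120)):
    c,nn,X=plane(n,lo,255);print(n,len(X),c.round(4),nn.round(4),"slope",np.degrees(np.arccos(nn[2])).round(2),"yaw(z lean)",np.degrees(np.arctan2(nn[1],nn[0])).round(2))
    if n=="top":c0,n0=c,nn
    a=cv2.minAreaRect
    # in-plane basis
    x=np.array([0,0,1.])-nn*nn[2];x/=np.linalg.norm(x);y=np.cross(nn,x)
    q=np.c_[(X-c)@x,(X-c)@y]*1000;rc=a(q.astype(np.float32));print(rc,(c+rc[0][0]/1000*x+rc[0][1]/1000*y).round(4))
# beam edges and features from top zoom
z2=lambda px,py:np.c_[(np.array(px)+.5)/7.692-.5+300,(np.array(py)+.5)/7.692-.5+175]
def at(px,py,zc): return onplane("top",z2(px,py),c0+n0*(zc+.006),n0)
b=at([140,390],[229,216],.014);e=b[1]-b[0];e/=np.linalg.norm(e);print("beam yaw",e.round(4),np.degrees(np.arctan2(e[0],-e[1])).round(2))
yv=np.array([e[0],e[1],0]);yv-=n0*(yv@n0);yv/=np.linalg.norm(yv);xv=np.cross(yv,n0)
face=at([626],[100],.015)[0];o=b.mean(0)
org=o-.032*xv-.014*n0; org=org+yv*((face-org)@yv)
print("org",org.round(4),"x",xv.round(4),"y",yv.round(4))
loc=lambda P:np.c_[(P-org)@xv,(P-org)@yv,(P-org)@n0].round(4)*1000
print("mov face",loc(at([608],[100],.015)),"fix outer",loc(at([688],[200],.015)),"fix tip",loc(at([640,653],[88,100],.015)))
print("housing",loc(at([413,608,510,510],[215,215,168,257],.020)))
print("rest plate left/low",loc(at([443],[130],0)),"screw",loc(at([517],[257],.015)),"tips",loc(at([660],[270],.012)))
# spacers
for nm,u,s in(("brass",(66,530),(538,352)),("black",(180,496),(519,190)),("steel",(283,480),(526,52))):
    tu=((u[0]+.5)/3.935-.5+154,(u[1]-400+.5)/3.92-.5+190);su=((s[0]-400+.5)/4.767-.5+240,(s[1]+.5)/4.762-.5+262)
    print(nm,tu,su,"top@41",onplane("top",tu,(0,0,.041)).round(4),"side@41",onplane("side",su,(0,0,.041)).round(4),"tri",tri(tu,su))
h=cv2.cvtColor(D["top"]["p"],cv2.COLOR_RGB2HSV)
m=cv2.inRange(h,(8,100,40),(22,255,255));k,_,st,ce=cv2.connectedComponentsWithStats(m)
for i in range(1,k):
    if st[i,4]>15 and ce[i][0]<250: print(st[i],ce[i].round(2),onplane("top",ce[i],(0,0,.038)).round(4))
hs=cv2.cvtColor(D["side"]["p"],cv2.COLOR_RGB2HSV);m=cv2.inRange(hs,(8,100,40),(22,255,255));k,_,st,ce=cv2.connectedComponentsWithStats(m)
for i in range(1,k):
    if st[i,4]>40 and st[i,4]<800 and ce[i][1]>300: print("side",st[i],ce[i].round(2),onplane("side",ce[i],(0,0,.025)).round(4))
E
python3 m.py
```

```text
top 88 [ 0.5452 -0.0745  0.0412] [ 0.9671 -0.0479  0.2499] slope 75.53 yaw(z lean) -2.84
((2.4511842727661133, 45.780738830566406), (58.5234489440918, 272.21673583984375), 7.951531410217285) [ 0.5423 -0.1202  0.0436]
side 1037 [ 0.5437 -0.0742  0.0427] [ 0.4626 -0.0162  0.8864] slope 27.57 yaw(z lean) -2.01
((-3.8599166870117188, 29.136993408203125), (138.9019012451172, 259.6990966796875), 3.183471918106079) [ 0.5461 -0.1035  0.0409]
beam yaw [ 0.0632 -0.9062 -0.4181] 3.99
org [ 0.5025 -0.2297  0.2007] x [-0.251  -0.0175  0.9678] y [-0.042  -0.9987 -0.0289]
mov face [[-312.7   -7.6   15. ]] fix outer [[-28.8 -41.   15. ]] fix tip [[-357.9   15.4   15. ]
 [-315.6   11.4   15. ]]
housing [[  50.9 -146.7   20. ]
 [  43.3  -83.5   20. ]
 [ -63.8  -94.6   20. ]
 [ 132.1 -131.4   20. ]]
rest plate left/low [[-324.7  -72.1    0. ]] screw [[ 100.2 -123.    15. ]] tips [[101.5 -79.6  12. ]]
brass (170.39961880559085, 222.7908163265306) (268.5539123138242, 335.5235195296094) top@41 [[0.4935 0.4036 0.041 ]] side@41 [[0.4943 0.4095 0.041 ]] tri (array([0.4946079 , 0.40510317, 0.03395752]), np.fl
[... 253 characters left out ...]
5309120022))
steel (225.54574332909783, 210.03571428571428) (266.03660583176, 272.52477950440993) top@41 [[0.5255 0.2467 0.041 ]] side@41 [[0.5271 0.2499 0.041 ]] tri (array([0.52674133, 0.24718082, 0.03762378]), np.float64(0.001785220466717891))
[192  43  16   1  16] [199.5  43. ] [[1.0181 0.3142 0.038 ]]
[134 189   9   7  51] [137.86 192.06] [[0.5841 0.4961 0.038 ]]
[128 209  17  13 161] [136.19 215.41] [[0.5174 0.5012 0.038 ]]
[166 219  10   9  70] [170.37 223.09] [[0.4929 0.4043 0.038 ]]
side [264 331  10  19 162] [268.75 339.99] [[0.4943 0.4098 0.025 ]]
side [239 367  18  29 422] [247.99 381.02] [[0.5185 0.5038 0.025 ]]
side [209 371  10  15 112] [213.59 378.07] [[0.5851 0.5076 0.025 ]]
```

```bash
cat > m2.py <<'E'
from h import *
D={n:np.load(n+"0.npz") for n in("top","side")}
z2=lambda px,py:np.c_[(np.array(px)+.5)/7.692-.5+300,(np.array(py)+.5)/7.692-.5+175]
psi=np.radians(3.)
s,c=np.sin(np.radians(25)),np.cos(np.radians(25))
def frame(psi): # y-axis heading: world (sin psi.., -cos psi)
    y=np.array([np.sin(psi),-np.cos(psi),0]);z=np.array([s*np.cos(psi),s*np.sin(psi),c]);return np.cross(y,z),y,z
X={}
for n in D:
    P=pts(n,D[n]["d"]);h=cv2.cvtColor(D[n]["p"],cv2.COLOR_RGB2HSV);m=cv2.inRange(h,(20,50,110),(32,110,255))>0
    w=(slice(178,220),slice(306,396)) if n=="top" else (slice(150,205),slice(260,305))
    X[n]=P[w][m[w]]
for it in range(4):
    xv,yv,zv=frame(psi);of={n:np.median(X[n]@zv) for n in X};desk=of["top"]
    at=lambda px,py,zc:onplane("top",z2(px,py),zv*(desk+zc+.006),zv)
    b=at([140,390],[229,216],.014);e=b[1]-b[0];psi=np.arctan2(e[0],-e[1])
print("yaw",np.degrees(psi),"desk offs",of,{n:np.std(X[n]@zv).round(4) for n in X},{n:len(X[n]) for n in X})
A=X["top"];A1=np.c_[A@xv,A@yv,np.ones(len(A))];print("residual tilt",np.linalg.lstsq(A1,A@zv,rcond=None)[0])
k=at([40,718,772,58],[65,32,338,378],-.006);print("desk corners",k.round(4),"long edges yaw",[np.degrees(np.arctan2((q-p)[0],-(q-p)[1])).round(2) for p,q in((k[0],k[1]),(k[3],k[2]))])
face=at([625.5],[100],.015)[0]
org=b.mean(0)-.032*xv-.014*zv;org=org+yv*((face-org)@yv)
loc=lambda P:(np.c_[(P-org)@xv,(P-org)@yv,(P-org)@zv]*1000).round(1).tolist()
print("org",org.round(4),xv.round(4),yv.round(4),zv.round(4))
print("beam",loc(at([140,140,390,390],[210,248,197,235],.014)))
print("mov face",loc(at([608],[100],.015)),"fix outer",loc(at([688],[200],.015)),"fix tip",loc(at([640,653],[88,100],.015)))
print("housing",loc(at([413,608,510,510],[215,215,168,257],.020)))
print("plate l/low",loc(at([443],[130],0)),"screw",loc(at([517],[257],.015)),"tips",loc(at([660],[270],.012)))
np.savez("cal.npz",org=org,xv=xv,yv=yv,zv=zv,psi=psi)
for nm,p in(("org",org),("grip",org+.033*xv-.046*yv+.013*zv)):print(nm,p.round(4),proj("top",p),proj("side",p))
E
python3 m2.py
```

```text
yaw 1.4322728043055968 desk offs {'top': np.float64(0.2675117140303626), 'side': np.float64(0.2678904217235515)} {'top': np.float64(0.0688), 'side': np.float64(0.0563)} {'top': 2338, 'side': 1399}
residual tilt [ 0.80619556 -0.09739293  0.66178703]
desk corners [[ 0.6004  0.0182  0.0151]
 [ 0.6059 -0.2379  0.0155]
 [ 0.486  -0.2398  0.0714]
 [ 0.4785  0.0182  0.0719]] long edges yaw [np.float64(1.24), np.float64(1.66)]
org [ 0.5595 -0.195   0.0432] [-0.906  -0.0227  0.4226] [ 0.025  -0.9997  0.    ] [0.4225 0.0106 0.9063]
beam [[24.0, -181.7, 14.0], [40.0, -183.0, 14.0], [24.0, -90.7, 14.0], [40.0, -92.5, 14.0]]
mov face [[-12.0, -6.4, 15.0]] fix outer [[32.4, 16.3, 15.0]] fix tip [[-16.5, 6.1, 15.0], [-11.0, 10.0, 15.0]]
housing [[35.6, -84.3, 20.0], [39.9, -14.5, 20.0], [18.0, -47.0, 20.0], [55.1, -51.8, 20.0]]
plate l/low [[-12.0, -65.6, 0.0]] screw [[52.4, -48.3, 15.0]] tips [[59.2, 2.7, 12.0]]
org [ 0.5595 -0.195   0.0432] [[380.69773108 193.85630292]] [[281.36425591 150.99423702]]
grip [ 0.5339 -0.1497  0.069 ] [[366.61230221 202.28821813]] [[287.97002652 154.17246583]]
```

Request:
{"fn": "jog_arm", "kwargs": {
  "motion": [
    [1,-23,-26.6,0,0],
    [1,-23,-26.6,0,0],
    [1,-23,-26.6,0,0],
    [1,-23,-26.6,0,0],
    [1,-23,-26.6,0,0],
    [1,-23,-26.6,0,0],
    [1,-23,-26.6,0,0],
    [1,-23,-26.6,0,0],
    [1,-23,-26.6,0,0],
    [1,-23,-26.6,0,0]
  ],
  "force": 20
}}

```text
time: 0.93
tool_pos: [0.3506, 0.3099, 0.2308]
tcp_rot: [-0.518, -3.098, 0.001]
wrist_force: [-0.1, 0.5, -0.7]
width: 1.0
grip_force: 0.0
```

Request:
{"fn": "jog_arm", "kwargs": {
  "motion": [
    [1,-23,-26.6,0,0],
    [1,-23,-26.6,0,0],
    [1,-23,-26.6,0,0],
    [1,-23,-26.6,0,0],
    [1,-23,-26.6,0,0],
    [1,-23,-26.6,0,0],
    [1,-23,-26.6,0,0],
    [1,-23,-26.6,0,0],
    [1,-23,-26.6,0,0],
    [1,-23,-26.6,0,0]
  ]
}}

```text
time: 1.77
tool_pos: [0.4814, -0.0164, 0.231]
tcp_rot: [-0.519, -3.098, -0.0]
wrist_force: [1.5, 0.8, 0.5]
width: 0.998
grip_force: 0.0
```

Request:
{"fn": "jog_arm", "kwargs": {
  "motion": [
    [1,-20,-23,0,0],
    [1,-20,-23,0,0],
    [1,0,0,0,7],
    [1,0,0,0,7],
    [1,0,0,0,7],
    [1,0,0,0,7],
    [1,0,0,0,7],
    [1,0,0,0,7],
    [1,0,0,0,7],
    [1,0,0,0,7]
  ]
}}

```text
time: 2.6
tool_pos: [0.5039, -0.0711, 0.2307]
tcp_rot: [-1.92, -2.486, 0.001]
wrist_force: [0.1, -0.2, 0.7]
width: 0.995
grip_force: 0.0
```

Request:
{"fn": "jog_arm", "kwargs": {
  "motion": [
    [1,0,0,0,6.6],
    [1,0,0,0,6.6],
    [1,-15,7,25,0],
    [1,-15,7,25,0],
    [1,-15,7,25,0],
    [1,-16,7,25,0],
    [1,0,0,0,0],
    [1,0,0,0,0]
  ]
}}

```text
time: 3.27
tool_pos: [0.5324, -0.1311, 0.1291]
tcp_rot: [-2.185, -2.251, 0.004]
wrist_force: [0.1, 0.5, -0.5]
width: 1.001
grip_force: 0.0
```

```bash
cat > snap.py <<'E'
from h import *
import sys
k=sys.argv[1]
im=[]
for n in("top","side"):
    p,d=bot.read_camera(n);np.savez(f"{n}{k}.npz",p=p,d=d)
    x,y,w,hh=(310,160,100,75) if n=="top" else (230,100,100,75)
    if len(sys.argv)>2 : x,y=map(int,sys.argv[2:4] if n=="top" else sys.argv[4:6])
    im.append(cv2.resize(p[y:y+hh,x:x+w,::-1],(400,300),interpolation=cv2.INTER_CUBIC))
cv2.imwrite(f"pics/s{k}.png",np.hstack(im))
s=bot.read_state();print({q:np.round(s[q],4).tolist() for q in("tool_pos","tcp_rot","wrist_force","width")})
E
python3 snap.py 1
```

```text
{'tool_pos': [0.5344, -0.1309, 0.1321], 'tcp_rot': [2.1866, 2.2555, 0.0008], 'wrist_force': [-0.4193, -0.2802, -0.1063], 'width': 0.9997}
```

View pics/s1.png

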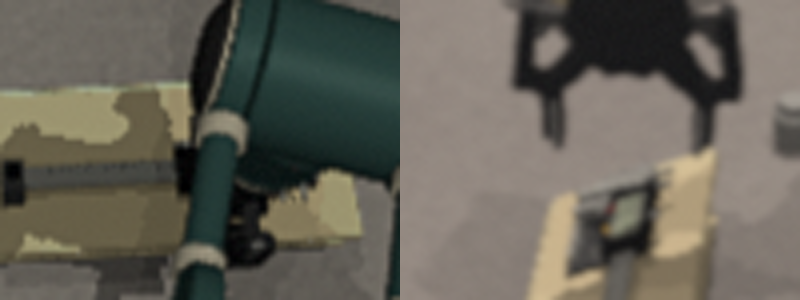

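The left half shows the arm hiding the caliper in the top view. In the side half, the open finger tips are at zoom (550,145) and (703,150), straddling the slope. I'll check the camera against the kinematics there, using the tips.

```bash
python3 - <<'E'
from h import *
for x in(.534-.05,.534+.05):print(proj("side",[x,-.131,.144]),proj("side",[x,-.131,.131]))
c=np.load("cal.npz");S=np.load("side0.npz")
g=lambda x,y,z:c["org"]+(x*c["xv"]+y*c["yv"]+z*c["zv"])/1000
f=lambda q:((q+.5-[248,132])*[5.714,5.682]).round(0)   # in side zoom px
for nm,p in dict(hous_mmt=(16,-83,20),hous_pmt=(50,-83,20),h_mp=(16,-13,20),h_pp=(50,-13,20),plate=(-22,-64,0),plate2=(21,-64,0),clampc=(32,-190,20)).items():print(nm,f(proj("side",g(*p))[0]))
E
```

```text
[[305.81970546 137.21519434]] [[305.7019371 141.2648791]]
[[268.22175556 134.21411821]] [[268.35635346 138.24834245]]
hous_mmt [184. 175.]
hous_pmt [248. 155.]
h_mp [202.  87.]
h_pp [264.  68.]
plate [137. 202.]
plate2 [216. 178.]
clampc [185. 313.]
```

Request:
{"fn": "jog_arm", "kwargs": {
  "motion": [
    [1,0,0,20,0],
    [1,0,0,20,0],
    [0.6,0,0,14,0],
    [0.2,0,0,4,0],
    [0.2,0,0,0,0],
    [0.2,0,0,0,0],
    [0.2,0,0,0,0]
  ]
}}

```text
time: 3.95
tool_pos: [0.5356, -0.1314, 0.0753]
tcp_rot: [2.184, 2.254, 0.002]
wrist_force: [0.5, 0.9, -0.0]
width: 0.598
grip_force: 0.0
```

Request:
{"fn": "jog_arm", "kwargs": {
  "motion": [
    [0.1,0,0,2,0],
    [0.1,0,0,2,0],
    [0.1,0,0,2,0],
    [0.1,0,0,0,0],
    [0.1,0,0,0,0]
  ]
}}

```text
time: 4.37
tool_pos: [0.534, -0.1313, 0.0671]
tcp_rot: [-2.186, -2.255, 0.0]
wrist_force: [-0.7, 0.1, -0.3]
width: 0.546
grip_force: 0.0
```

Request:
{"fn": "jog_arm", "kwargs": {
  "motion": [
    [0.1,0,0,2,0],
    [0.1,0,0,1.5,0],
    [0.1,0,0,0,0],
    [-0.3,0,0,0,0],
    [-0.4,0,0,0,0],
    [-0.6,0,0,0,0],
    [-0.6,0,0,0,0],
    [-0.6,0,0,0,0]
  ]
}}

```text
time: 5.03
tool_pos: [0.5348, -0.1313, 0.0639]
tcp_rot: [2.186, 2.255, 0.001]
wrist_force: [2.5, 0.5, -1.6]
width: 0.411
grip_force: 20.1
```

Request:
{"fn": "jog_arm", "kwargs": {
  "motion": [
    [-0.6,3,0,0,0],
    [-0.6,6,0,0,0],
    [-0.6,7,0,0,0],
    [-0.6,7,0,0,0],
    [-0.6,7,0,0,0],
    [-0.6,7,0,0,0],
    [-0.6,7,0,0,0],
    [-0.6,7,0,0,0],
    [-0.6,4,0,0,0],
    [-0.6,0,0,0,0]
  ]
}}

```text
time: 5.87
tool_pos: [0.5333, -0.0746, 0.0639]
tcp_rot: [2.185, 2.256, 0.003]
wrist_force: [5.2, 1.8, -3.8]
width: 0.411
grip_force: 20.5
```

Request:
{"fn": "jog_arm", "kwargs": {
  "motion": [
    [0.1,0,0,0,0],
    [0.1,0,0,0,0],
    [0.1,0,0,0,0],
    [0.2,0,0,-10,0],
    [0.5,0,0,-30,0],
    [1,0,0,-40,0],
    [1,0,0,-30,0]
  ]
}}

```text
time: 6.45
tool_pos: [0.5322, -0.0763, 0.1764]
tcp_rot: [-2.187, -2.256, -0.0]
wrist_force: [1.8, 0.2, 1.0]
width: 0.983
grip_force: 0.0
```

Request:
{"fn": "jog_arm", "kwargs": {
  "motion": [
    [1,34.5,-2,0,0],
    [1,34.5,-2,0,0],
    [1,34.5,-2,0,0],
    [1,34.5,-2,0,0],
    [1,34.5,-2,0,0],
    [1,34.5,-2,0,0],
    [1,34.5,-2,0,0],
    [1,34.5,-2,0,0],
    [1,34.5,-2,0,0],
    [1,34.5,-2,0,0]
  ]
}}

```text
time: 7.28
tool_pos: [0.5011, 0.2694, 0.1747]
tcp_rot: [2.187, 2.256, -0.0]
wrist_force: [0.0, -0.3, 0.4]
width: 1.002
grip_force: 0.0
```

Request:
{"fn": "jog_arm", "kwargs": {
  "motion": [
    [1,34.5,-2,0,0],
    [1,34.5,-2,0,0],
    [1,34.5,-2,0,0],
    [1,34.5,-2,0,0],
    [1,0,0,0,-6],
    [1,0,0,0,-7],
    [1,0,0,0,-7],
    [1,0,0,0,-7],
    [1,0,0,0,-7],
    [1,0,0,0,-7]
  ]
}}

```text
time: 8.12
tool_pos: [0.4891, 0.4054, 0.1744]
tcp_rot: [-1.249, -2.882, 0.001]
wrist_force: [0.1, 0.5, -0.2]
width: 0.998
grip_force: 0.0
```

Request:
{"fn": "jog_arm", "kwargs": {
  "motion": [
    [1,0,0,0,-7],
    [1,0,0,0,-7],
    [1,0,0,0,-7],
    [1,0,0,0,-7],
    [1,0,0,0,-7],
    [1,0,0,0,-7],
    [1,0,0,0,-7],
    [1,0,0,0,0],
    [1,0,0,0,0]
  ]
}}

```text
time: 8.87
tool_pos: [0.4893, 0.4054, 0.1743]
tcp_rot: [0.043, -3.141, 0.0]
wrist_force: [-0.1, -0.0, -0.5]
width: 0.996
grip_force: 0.0
```

```bash
python3 snap.py 2 130 160 240 100; python3 snap.py 3 290 165 230 270
```

```text
{'tool_pos': [0.4894, 0.4055, 0.1741], 'tcp_rot': [0.0446, -3.1413, 0.0001], 'wrist_force': [0.4522, -0.606, 0.2129], 'width': 1.001}
{'tool_pos': [0.4894, 0.4055, 0.1739], 'tcp_rot': [0.0463, -3.1412, 0.0001], 'wrist_force': [-0.3359, 0.6803, -0.3566], 'width': 0.9973}
```

```bash
python3 -c "
import cv2,numpy as np
cv2.imwrite('pics/s23.png',np.vstack([cv2.imread('pics/s2.png'),cv2.imread('pics/s3.png')]))"
```

```text
(no output)
```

View pics/s23.png

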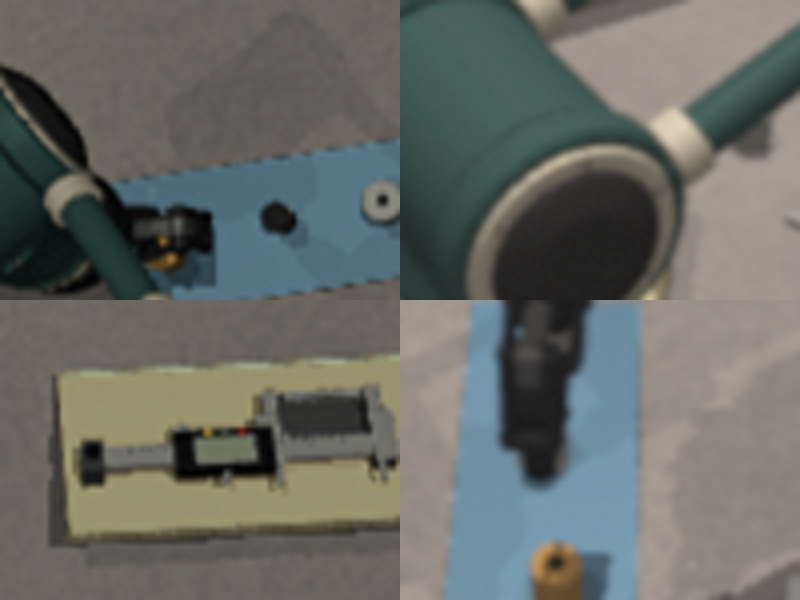

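The lower-left view shows the jaws about 60 mm open, with faces at zoom x≈283 and 370, and the rest plate and ledge now visible. The lower-right shows the gripper finger end at (543,480) and the brass top at (557,562). I'll use both to refine positions.

```bash
python3 - <<'E'
from h import *
t=np.array([.4892,.4055,.174])
for dy in(-.05,.05):print("tip",proj("side",t+[0,dy,.013]),proj("top",t+[0,dy,.013]))
S=np.load("side3.npz")["p"];hs=cv2.cvtColor(S,cv2.COLOR_RGB2HSV)
fing=(hs[...,2]<55)&(np.indices(hs.shape[:2])[1]>240)&(np.indices(hs.shape[:2])[1]<290)
for r in range(300,320,2):
    c=np.where(fing[r])[0];print(r,c.min() if len(c) else None,c.max() if len(c) else None,end="; ")
m=cv2.inRange(hs,(8,100,40),(22,255,255));k,_,st,ce=cv2.connectedComponentsWithStats(m)
print([ (st[i].tolist(),ce[i].round(1)) for i in range(1,k) if 40<st[i,4]<600 and ce[i][1]>300])
for y in(.4036,.4055,.408,.4095):print(y,"brass top/foot proj",proj("side",[.494,y,.041])[0].round(1),proj("side",[.494,y,.003])[0].round(1))
c=np.load("cal.npz");xv,yv,zv,org=c["xv"],c["yv"],c["zv"],c["org"];desk=org@zv-.006
z4=lambda px,py:np.c_[(np.array(px)+.5)/4-.5+290,(np.array(py)-300+.5)/4-.5+165]
def L(px,py,z):
    P=onplane("top",z4(px,py),zv*(desk+z+.006),zv);return (np.c_[(P-org)@xv,(P-org)@yv]*1000).round(1).tolist()
print("fix face",L([370],[405],.015),"mov face",L([283],[405],.015),"tips low",L([268,375],[391,388],.015),"housing",L([173,273],[455,455],.020),"ledge top edges",L([320,320],[391,397],.008),"plate dark low/up",L([320,320],[398,432],0),"beam",L([130,130,340,340],[447,468,437,456],.014))
# intensity profile across the ledge
T=np.load("top3.npz")["p"];g=T.mean(2)
for u in(365,375):print(u,[(v,int(g[v,u])) for v in range(184,212)])
for v in(188,190,194,198):print(v,[(u,int(g[v,u])) for u in range(352,392)])
E
```

```text
tip [[273.89015383 268.65610378]] [[177.07137562 220.26740678]]
tip [[264.74798454 312.50400404]] [[137.84854203 221.3313666 ]]
300 256 270; 302 256 269; 304 256 269; 306 257 269; 308 261 268; 310 261 268; 312 262 268; 314 264 266; 316 None None; 318 None None; [([264, 332, 11, 18, 166], array([269. , 340.2])), ([239, 368, 19, 28, 419], array([248.1, 381.3])), ([209, 371, 10, 15, 111], array([213.5, 378.1]))]
0.4036 brass top/foot proj [269.2 333. ] [269.7 343.2]
0.4055 brass top/foot proj [269.  333.8] [269.5 344. ]
0.408 brass top/foot proj [268.8 334.9] [269.3 345. ]
0.4095 brass top/foot proj [268.7 335.5] [269.2 345.7]
fix face [[-0.4, 1.9]] mov face [[-4.2, -59.0]] tips low [[-16.5, -68.1], [-14.3, 7.5]] housing [[35.0, -140.9], [39.1, -71.9]] ledge top edges [[-18.6, -30.1], [-13.6, -30.7]] plate dark low/up [[-17.7, -29.2], [10.6, -32.9]] beam [[23.1, -169.4], [40.1, -170.9], [23.9, -22.5], [39.2, -24.6]]
365 [(184, 135), (185, 137), (186, 137), (187, 133), (188, 114), (189, 85), (190, 63), (191, 45), (192, 46), (193, 48), (194, 50), (195, 49), (196, 48), (197, 48), (198, 58)
[... 1626 characters left out ...]
, 49), (371, 47), (372, 49), (373, 48), (374, 48), (375, 48), (376, 47), (377, 47), (378, 48), (379, 48), (380, 31), (381, 34), (382, 100), (383, 111), (384, 109), (385, 108), (386, 105), (387, 104), (388, 112), (389, 133), (390, 136), (391, 136)]
198 [(352, 62), (353, 44), (354, 18), (355, 7), (356, 6), (357, 18), (358, 77), (359, 109), (360, 80), (361, 83), (362, 61), (363, 50), (364, 56), (365, 58), (366, 48), (367, 57), (368, 59), (369, 64), (370, 58), (371, 63), (372, 58), (373, 62), (374, 70), (375, 62), (376, 70), (377, 73), (378, 73), (379, 78), (380, 80), (381, 74), (382, 76), (383, 111), (384, 111), (385, 109), (386, 106), (387, 105), (388, 111), (389, 133), (390, 137), (391, 136)]
```

Request:
{"fn": "jog_arm", "kwargs": {
  "motion": [
    [1,-4.5,2,30,0],
    [1,0,0,40,0],
    [1,0,0,40,0],
    [1,0,0,30,0],
    [1,0,0,13,0],
    [1,0,0,0,0],
    [1,0,0,0,0]
  ]
}}

```text
time: 9.65
tool_pos: [0.4939, 0.4078, 0.0209]
tcp_rot: [0.048, -3.141, 0.001]
wrist_force: [0.3, -0.2, 0.5]
width: 1.001
grip_force: 0.0
```

Request:
{"fn": "jog_arm", "kwargs": {
  "motion": [
    [0.2,0,0,0,0],
    [0,0,0,0,0],
    [-0.2,0,0,0,0],
    [-0.3,0,0,0,0],
    [-0.4,0,0,0,0],
    [-0.7,0,0,0,0],
    [-0.7,0,0,0,0],
    [-0.7,0,0,0,0],
    [-0.7,0,0,0,0]
  ],
  "force": 25
}}

```text
time: 10.4
tool_pos: [0.4946, 0.4082, 0.0221]
tcp_rot: [-0.049, 3.14, 0.001]
wrist_force: [-0.7, 0.1, 6.8]
width: 0.282
grip_force: 24.5
```

Request:
{"fn": "jog_arm", "kwargs": {
  "motion": [
    [-0.7,0,0,-10,0.37],
    [-0.7,0,0,-25,0],
    [-0.7,0,0,-30,0],
    [-0.7,0,0,-30,0],
    [-0.7,0,0,-25,0],
    [-0.7,-2,-15,0,0],
    [-0.7,-2,-30,0,0],
    [-0.7,-3,-38,0,0],
    [-0.7,-3,-38,0,0],
    [-0.7,-3,-38,0,0]
  ]
}}

```text
time: 11.23
tool_pos: [0.5096, 0.2469, 0.1396]
tcp_rot: [0.04, -3.14, 0.002]
wrist_force: [1.3, 1.0, -1.4]
width: 0.279
grip_force: 24.9
```

Request:
{"fn": "jog_arm", "kwargs": {
  "motion": [
    [-0.7,-3,-38,0,0],
    [-0.7,-3,-38,0,0],
    [-0.7,-3,-38,0,0],
    [-0.7,-3,-38,0,0],
    [-0.7,-3,-38,0,0],
    [-0.7,-3,-38,0,0],
    [-0.7,-3,-38,0,0],
    [-0.7,-3,-38,0,0],
    [-0.7,-3,-38,0,0],
    [-0.7,-3,-38,0,0]
  ]
}}

```text
time: 12.07
tool_pos: [0.5486, -0.1321, 0.1397]
tcp_rot: [0.038, -3.139, -0.001]
wrist_force: [1.0, -0.0, -1.5]
width: 0.281
grip_force: 24.9
```

Request:
{"fn": "jog_arm", "kwargs": {
  "motion": [
    [-0.7,-3,-25,0,0],
    [-0.7,-1,-12,0,0],
    [-0.7,0,0,10,0],
    [-0.7,0,0,15,0],
    [-0.7,0,0,10,0],
    [-0.7,0,0,0,0],
    [-0.7,0,0,0,0]
  ]
}}

```text
time: 12.65
tool_pos: [0.5536, -0.1653, 0.1041]
tcp_rot: [0.041, -3.138, -0.002]
wrist_force: [0.8, 0.8, -0.9]
width: 0.278
grip_force: 24.9
```

```bash
python3 snap.py 4 330 165 240 90; python3 - <<'E'
from workcell import bot
print(bot.read_state()["tool_pos"])
E
```

```text
{'tool_pos': [0.5553, -0.166, 0.1059], 'tcp_rot': [-0.0408, 3.1413, 0.0001], 'wrist_force': [-0.0838, 0.4711, -0.9008], 'width': 0.2795}
[ 0.55526962 -0.16603383  0.10592375]
```

View pics/s4.png

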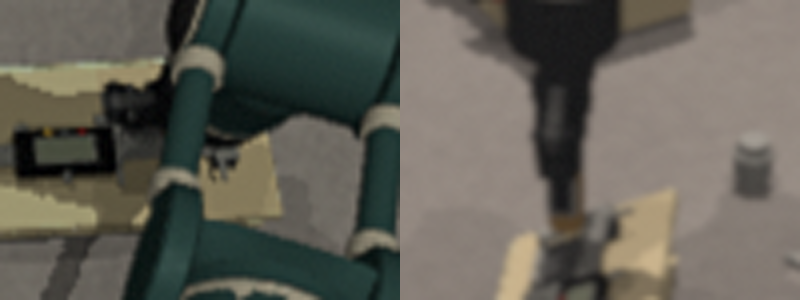

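The side view shows the brass held upright at (566,215), just over the open rest. I'll nudge x and descend, guarding on force.

Request:
{"fn": "jog_arm", "kwargs": {
  "motion": [
    [-0.7,-2.5,0,8,0],
    [-0.7,0,0,12,0],
    [-0.7,0,0,8,0],
    [-0.7,0,0,4,0],
    [-0.7,0,0,0,0],
    [-0.7,0,0,0,0]
  ]
}}

```text
time: 13.25
tool_pos: [0.5572, -0.1667, 0.0731]
tcp_rot: [0.039, -3.14, -0.001]
wrist_force: [-0.7, 0.3, -2.0]
width: 0.282
grip_force: 24.9
```

Request:
{"fn": "jog_arm", "kwargs": {
  "motion": [
    [-0.7,0,0,1,0],
    [-0.7,0,0,1,0],
    [-0.7,0,0,0,0]
  ]
}}

```text
time: 13.5
tool_pos: [0.5575, -0.1669, 0.0718]
tcp_rot: [0.039, -3.141, 0.0]
wrist_force: [0.2, -0.6, -1.3]
width: 0.281
grip_force: 24.9
```

```bash
python3 snap.py 5; python3 - <<'E'
from h import *
s=bot.read_state();t=s["tool_pos"];print(t)
S=np.load("side5.npz")["p"];hs=cv2.cvtColor(S,cv2.COLOR_RGB2HSV);m=cv2.inRange(hs,(8,110,40),(19,255,255));m[:,:255]=0;m[:,310:]=0;m[200:]=0
k,_,st,ce=cv2.connectedComponentsWithStats(m);print([(st[i].tolist(),ce[i].round(1).tolist()) for i in range(1,k) if st[i,4]>8])
f=t-[0,0,.018]
print("foot",proj("side",f),"mid",proj("side",f+[0,0,.008]))
for z in(0,.019):print(proj("side",f+[-.013,0,z]),proj("side",f+[.013,0,z]))
E
```

```text
{'tool_pos': [0.5576, -0.1669, 0.072], 'tcp_rot': [-0.0388, 3.1413, -0.0001], 'wrist_force': [-0.928, -0.0313, -1.1312], 'width': 0.2797}
[ 0.5575869  -0.16694253  0.07197874]
[([278, 154, 6, 4, 14], [280.2, 155.4])]
foot [[280.50522246 154.00397709]] mid [[280.47451898 151.7214017 ]]
[[285.08007996 154.38947455]] [[275.94023372 153.61931122]]
[[285.04944985 148.93670852]] [[275.82441882 148.1712338 ]]
```

Request:
{"fn": "jog_arm", "kwargs": {
  "motion": [
    [-0.7,0,0,1,0],
    [-0.7,0,0,1,0],
    [-0.7,0,0,0,0]
  ]
}}

```text
time: 13.85
tool_pos: [0.5575, -0.1668, 0.0696]
tcp_rot: [0.039, -3.141, -0.0]
wrist_force: [-0.1, -0.2, -1.5]
width: 0.281
grip_force: 24.9
```

Request:
{"fn": "jog_arm", "kwargs": {
  "motion": [
    [-0.7,0,0,1,0],
    [-0.7,0,0,0,0]
  ]
}}

```text
time: 14.02
tool_pos: [0.5576, -0.1669, 0.0688]
tcp_rot: [-0.039, 3.141, -0.0]
wrist_force: [-0.5, 0.3, -0.8]
width: 0.279
grip_force: 25.0
```

Request:
{"fn": "jog_arm", "kwargs": {
  "motion": [
    [-0.7,0,0,1,0],
    [-0.7,0,0,0,0]
  ]
}}

```text
time: 14.18
tool_pos: [0.5581, -0.167, 0.0684]
tcp_rot: [-0.039, 3.141, -0.0]
wrist_force: [-0.5, 0.2, 2.5]
width: 0.28
grip_force: 25.3
```

Request:
{"fn": "jog_arm", "kwargs": {
  "motion": [
    [-0.7,-1.2,0,0.8,0],
    [-0.7,-1.2,0,0.8,0],
    [-0.7,-1.1,0,0.9,0],
    [-0.7,-1.1,0,0.9,0],
    [-0.7,0,0,0,0]
  ],
  "force": 20
}}

```text
time: 14.6
tool_pos: [0.5635, -0.1672, 0.0656]
tcp_rot: [-0.039, 3.139, -0.001]
wrist_force: [-0.3, 0.9, 6.0]
width: 0.279
grip_force: 25.7
```

```bash
cat > st.py <<'E'
from workcell import bot
import numpy as np
s=bot.read_state();print({k:np.round(s[k],4).tolist() for k in("time","tool_pos","wrist_force","torque","width","grip_force")})
E
python3 st.py; python3 snap.py 6 330 165 250 110
```

```text
{'time': 14.6, 'tool_pos': [0.5635, -0.1672, 0.0656], 'wrist_force': [-0.3072, 0.9246, 5.967], 'torque': [0.0148, 0.1824, 0.0013], 'width': 0.2787, 'grip_force': 25.6627}
{'tool_pos': [0.5635, -0.1672, 0.0656], 'tcp_rot': [-0.039, 3.139, -0.0014], 'wrist_force': [-0.1919, 0.7245, 5.0237], 'width': 0.2771}
```

View pics/s6.png

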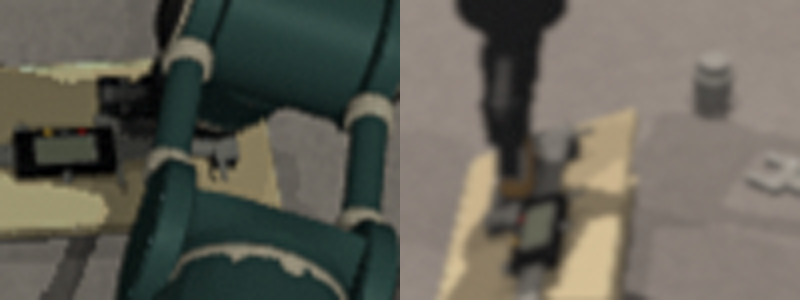

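The side view shows the brass between the fingers at (517,185), touching the rest. Contact is a gentle 6 N, so I'll continue the rocking arc.

Request:
{"fn": "jog_arm", "kwargs": {
  "motion": [
    [-0.7,-1.1,0,0.9,0],
    [-0.7,-1.1,0,0.9,0],
    [-0.7,-1,0,1,0],
    [-0.7,-1,0,1,0],
    [-0.7,0,0,0,0]
  ]
}}

```text
time: 15.12
tool_pos: [0.5684, -0.1673, 0.0627]
tcp_rot: [-0.039, 3.138, -0.002]
wrist_force: [-2.3, -0.2, 10.6]
width: 0.283
grip_force: 26.7
```

```bash
python3 st.py
```

```text
{'time': 15.1167, 'tool_pos': [0.5684, -0.1673, 0.0627], 'wrist_force': [-2.3369, -0.2029, 10.5684], 'torque': [0.0009, 0.4045, -0.0472], 'width': 0.2833, 'grip_force': 26.6729}
```

```bash
python3 - <<'E'
from h import *
p,d=bot.read_camera("side");np.savez("side7.npz",p=p,d=d)
hs=cv2.cvtColor(p,cv2.COLOR_RGB2HSV)
for k,im in(("5",np.load("side5.npz")["p"]),("6",np.load("side6.npz")["p"]),("7",p)):
    h=cv2.cvtColor(im,cv2.COLOR_RGB2HSV);m=cv2.inRange(h,(5,110,30),(19,255,255));m[:,:262]=0;m[:,300:]=0;m[175:]=0;m[:125]=0
    print(k,[(r,np.where(m[r])[0].tolist()) for r in range(125,175) if m[r].any()])
y=-.154
for nm,a,b,ht in(("upright",(.5554,.0447),(.5814,.0447),(0,.038)),("pivot20",(.5451,.0504),(.5695,.0415),(.013,.0357))):
    for q in(a,b):print(nm,"foot",proj("side",[q[0],-.167,q[1]])[0].round(1),"top",proj("side",[q[0]+ht[0],-.167,q[1]+ht[1]])[0].round(1))
E
```

```text
5 [(154, [278, 282]), (155, [278, 279, 280, 281, 282, 283]), (156, [278, 279, 280, 281, 282]), (157, [280]), (170, [278])]
6 [(155, [282]), (156, [276, 277, 278, 279, 280, 281, 282]), (157, [276, 277, 278, 279, 280, 281, 282]), (158, [276, 277, 278, 279, 280, 281]), (170, [278])]
7 [(151, [281]), (153, [281]), (154, [281]), (155, [280, 281]), (156, [279, 280, 281, 282]), (157, [276, 277, 278, 279, 280, 281, 282]), (158, [276, 277, 278, 279, 280, 281]), (170, [278])]
upright foot [281.3 156.7] top [281.2 145.8]
upright foot [272.2 155.9] top [271.9 145. ]
pivot20 foot [284.9 155.4] top [280.2 144.7]
pivot20 foot [276.4 157.2] top [271.6 146.6]
```

Request:
{"fn": "jog_arm", "kwargs": {
  "motion": [
    [-0.7,-0.9,0,1.1,0],
    [-0.7,-0.9,0,1.1,0],
    [-0.7,0,0,0,0]
  ]
}}

```text
time: 15.42
tool_pos: [0.5705, -0.1674, 0.0612]
tcp_rot: [-0.039, 3.137, -0.002]
wrist_force: [-1.9, 0.3, 13.2]
width: 0.277
grip_force: 27.6
```

```bash
cat > br.py <<'E'
from h import *
import sys
p,d=bot.read_camera("side");np.savez("side%s.npz"%sys.argv[1],p=p,d=d)
h=cv2.cvtColor(p,cv2.COLOR_RGB2HSV);m=cv2.inRange(h,(5,110,30),(19,255,255));m[:,:262]=0;m[:,300:]=0;m[168:]=0;m[:125]=0
print([(r,np.where(m[r])[0].tolist()) for r in range(125,175) if m[r].any()])
E
python3 st.py; python3 br.py 8
```

```text
{'time': 15.4167, 'tool_pos': [0.5705, -0.1674, 0.0612], 'wrist_force': [-1.9236, 0.295, 13.246], 'torque': [0.09, 0.5304, -0.0286], 'width': 0.2772, 'grip_force': 27.5602}
[(150, [280]), (151, [280, 281]), (152, [280, 281]), (153, [280, 281]), (154, [280, 281]), (155, [280, 281, 282]), (156, [279, 280, 281, 282]), (157, [276, 277, 278, 279, 280, 281]), (158, [276, 277, 278, 279, 280, 281]), (159, [277, 278, 279])]
```

Request:
{"fn": "jog_arm", "kwargs": {
  "motion": [
    [-0.7,0,0,1,0],
    [-0.7,0,0,1,0],
    [-0.7,0,0,0,0]
  ]
}}

```text
time: 15.72
tool_pos: [0.5715, -0.1674, 0.0604]
tcp_rot: [-0.039, 3.135, -0.003]
wrist_force: [-1.7, 2.0, 15.6]
width: 0.277
grip_force: 28.4
```

```bash
python3 st.py; python3 br.py 9
```

```text
{'time': 15.7167, 'tool_pos': [0.5715, -0.1674, 0.0604], 'wrist_force': [-1.654, 1.9953, 15.6228], 'torque': [0.2771, 0.5229, -0.0503], 'width': 0.2775, 'grip_force': 28.3893}
[(149, [280]), (150, [280]), (151, [280, 281]), (152, [280, 281]), (153, [280, 281]), (154, [280, 281]), (155, [279, 280, 281, 282]), (156, [279, 280, 281, 282]), (157, [277, 278, 279, 280, 281, 282]), (158, [276, 277, 278, 279, 280, 281]), (159, [276, 277, 278, 279])]
```

Request:
{"fn": "jog_arm", "kwargs": {
  "motion": [
    [-0.7,0,0,-1,0],
    [-0.7,0,0,-1,0],
    [-0.7,0,0,0,0]
  ]
}}

```text
time: 16.02
tool_pos: [0.571, -0.1674, 0.0607]
tcp_rot: [-0.039, 3.136, -0.003]
wrist_force: [1.6, 0.3, 7.3]
width: 0.276
grip_force: 27.5
```

```bash
python3 st.py; python3 br.py 10
```

```text
{'time': 16.0167, 'tool_pos': [0.571, -0.1674, 0.0607], 'wrist_force': [1.6319, 0.3405, 7.2649], 'torque': [-0.0055, -0.1458, -0.0161], 'width': 0.2762, 'grip_force': 27.4909}
[(149, [280]), (150, [280]), (151, [280, 281]), (152, [280, 281]), (153, [280, 281]), (154, [280, 281]), (155, [279, 280, 281, 282]), (156, [279, 280, 281, 282]), (157, [276, 277, 278, 279, 280, 281]), (158, [276, 277, 278, 279, 280, 281]), (159, [277, 278, 279])]
```

Request:
{"fn": "jog_arm", "kwargs": {
  "motion": [
    [-0.7,0,0,-0.5,0],
    [-0.44,0,0,0,0],
    [-0.42,0,0,0,0],
    [-0.4,0,0,0,0],
    [-0.38,0,0,0,0],
    [-0.36,0,0,0,0],
    [-0.36,0,0,0,0]
  ]
}}

```text
time: 16.65
tool_pos: [0.5673, -0.1663, 0.058]
tcp_rot: [0.039, -3.14, -0.001]
wrist_force: [-0.5, 0.6, -0.0]
width: 0.324
grip_force: 0.0
```

```bash
python3 st.py; python3 br.py 11
```

```text
{'time': 16.65, 'tool_pos': [0.5673, -0.1663, 0.058], 'wrist_force': [-0.4686, 0.5814, -0.0407], 'torque': [-0.0002, -0.0538, -0.0197], 'width': 0.3236, 'grip_force': 0.0}
[(154, [281]), (155, [281, 282]), (156, [281, 282]), (157, [281, 282]), (158, [280, 281]), (159, [276, 277, 278, 279, 280])]
```

Request:
{"fn": "jog_arm", "kwargs": {
  "motion": [
    [-0.33,0,0,-1,0],
    [-0.33,0,0,-4,0],
    [-0.33,0,0,-8,0],
    [-0.33,0,0,-15,0],
    [-0.3,0,0,-30,0],
    [0,0,0,-40,0],
    [0,15,35,0,0],
    [0,15,35,0,0],
    [0,15,35,0,0],
    [0,15,35,0,0]
  ]
}}

```text
time: 17.53
tool_pos: [0.5045, -0.0271, 0.1583]
tcp_rot: [-0.037, 3.139, -0.0]
wrist_force: [0.7, 0.3, -0.9]
width: 0.501
grip_force: 0.0
```

Request:
{"fn": "jog_arm", "kwargs": {
  "motion": [
    [0,0,38,0,0],
    [0,0,38,0,0],
    [0,0,38,0,0],
    [0,0,0,0,0]
  ]
}}

```text
time: 17.87
tool_pos: [0.5018, 0.0915, 0.1583]
tcp_rot: [-0.046, 3.139, 0.005]
wrist_force: [0.0, 0.4, -0.3]
width: 0.499
grip_force: 0.0
```

```bash
python3 snap.py 12 320 165 250 110
```

```text
{'tool_pos': [0.5021, 0.0872, 0.1578], 'tcp_rot': [-0.0448, 3.14, -0.0003], 'wrist_force': [-0.2519, -1.3306, 0.1164], 'width': 0.5012}
```

View pics/s12.png

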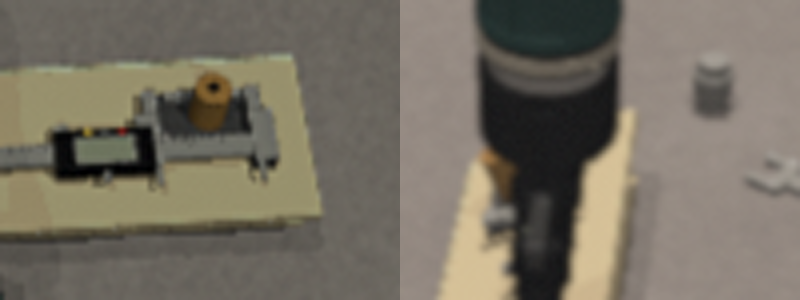

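The top view shows the spacer standing on the plate between the jaws, bored end up, bore at zoom (213,85), leaning down-slope as it should. I'll check the flatness numerically.

```bash
python3 - <<'E'
from h import *
c=np.load("cal.npz");g=lambda x,y,z:c["org"]+(x*c["xv"]+y*c["yv"]+z*c["zv"])/1000
T=np.load("top12.npz")["p"];h=cv2.cvtColor(T,cv2.COLOR_RGB2HSV);m=cv2.inRange(h,(5,90,40),(20,255,255));m[:,:362]=0;m[:,385:]=0;m[:178]=0;m[205:]=0
print([(r,np.where(m[r])[0][[0,-1]].tolist()) for r in range(178,205) if m[r].any()])
V=T[180:192,366:382].max(2);print(V)
for y in(-28,-30):
  print("flat top centre",proj("top",g(0,y,38)),"rim lo/up",proj("top",g(-13,y,38)),proj("top",g(13,y,38)),"sides",proj("top",g(0,y-13,38)),proj("top",g(0,y+13,38)),"foot",proj("top",g(13,y,0)))
E
```

```text
[(183, [371, 374]), (184, [369, 375]), (185, [369, 376]), (186, [369, 377]), (187, [368, 377]), (188, [368, 377]), (189, [368, 377]), (190, [368, 377]), (191, [368, 376]), (192, [367, 376]), (193, [367, 376]), (194, [367, 375]), (195, [368, 375]), (196, [369, 375]), (197, [370, 373])]
[[140 138 147 154 156 161 163 161 162 161 146 139 139 139 141 132]
 [147 141 141 142 143 150 153 154 155 154 152 154 154 152 153 152]
 [152 151 150 149 147 139 143 144 149 151 152 153 152 152 152 152]
 [152 152 149 144 134 121 127 125 133 143 149 152 152 151 152 152]
 [151 153 149 131 114 119 123 116 120 127 134 143 151 153 153 152]
 [153 154 147 126 123 119 106  86 102 120 121 131 148 153 152 144]
 [140 140 125 121 125 101  49  18  55 114 124 130 143 145 133 119]
 [ 92  91  74 112 127 111  70  41  70 117 126 120 125 116  86 105]
 [ 65  61  53  97 122 127 111  98 120 128 127 111 107  96  64 100]
 [ 54  45  47  72 103 121 126 125 128 131 122  82  65  62  45  76]
 [ 38  37  47  56  72  96 108 111 109 114  99  58  40  41  31  54]
 [ 30  37  50  58  61  68  67  75  69  77  74  49  42  31  25  42]]
flat top centre [[372.63833747 187.14830244]] rim lo/up [[372.00591347 183.22602574]] [[373.27648128 191.10605329]] sides [[367.96750933 187.39060332]] [[377.30879503 186.90602079]] foot [[371.48071518 198.26722845]]
flat top centre [[371.91977265 187.18557825]] rim lo/up [[371.29056515 183.26311066]] [[372.5546709  191.14352193]] sides [[367.2488875  187.42788208]] [[376.59028722 186.94329364]] foot [[370.77520106 198.30389352]]
```

Request:
{"fn": "jog_arm", "kwargs": {
  "motion": [
    [0.3,0,0,0,7],
    [0.3,0,0,0,7],
    [0.3,0,0,0,7],
    [0.3,0,0,0,7],
    [0.3,0,0,0,7],
    [0.3,0,0,0,7],
    [0.3,0,0,0,7],
    [0.3,0,0,0,7],
    [0.3,0,0,0,7],
    [0.3,0,0,0,7]
  ]
}}

```text
time: 18.8
tool_pos: [0.5023, 0.084, 0.1573]
tcp_rot: [1.78, 2.588, -0.0]
wrist_force: [1.1, -0.5, -0.3]
width: 0.646
grip_force: 0.0
```

Request:
{"fn": "jog_arm", "kwargs": {
  "motion": [
    [0.3,0,0,0,7],
    [0.3,0,0,0,7],
    [0.3,0,0,0,6],
    [0.3,-30,5,0,0],
    [0.3,-35,6,0,0],
    [0.3,-35,6,0,0],
    [0.3,-35,6,0,0],
    [0.3,-28.5,4,20,0],
    [0.3,0,0,0,0],
    [0.3,0,0,0,0]
  ]
}}

```text
time: 19.63
tool_pos: [0.5318, -0.0799, 0.136]
tcp_rot: [-2.198, -2.242, 0.003]
wrist_force: [0.4, 0.4, 0.5]
width: 0.651
grip_force: 0.0
```

```bash
python3 st.py; python3 st.py
```

```text
{'time': 19.6333, 'tool_pos': [0.5318, -0.0799, 0.136], 'wrist_force': [0.3627, 0.4255, 0.5405], 'torque': [-0.0135, 0.0362, -0.0734], 'width': 0.6505, 'grip_force': 0.0}
{'time': 19.6333, 'tool_pos': [0.5318, -0.0799, 0.136], 'wrist_force': [0.3627, 0.4255, 0.5405], 'torque': [-0.0135, 0.0362, -0.0734], 'width': 0.6505, 'grip_force': 0.0}
```

Request:
{"fn": "jog_arm", "kwargs": {
  "motion": [
    [0.3,4,1.5,20,0],
    [0.3,0,0,25,0],
    [0.2,0,0,15,0],
    [0.2,0,0,4,0],
    [0.15,0,0,0,0],
    [0.15,0,0,0,0]
  ]
}}

```text
time: 20.13
tool_pos: [0.5349, -0.0728, 0.0738]
tcp_rot: [2.193, 2.248, 0.001]
wrist_force: [0.6, -0.7, -0.3]
width: 0.574
grip_force: 0.0
```

Request:
{"fn": "jog_arm", "kwargs": {
  "motion": [
    [0.1,0,0,3,0],
    [0.1,0,0,3,0],
    [0.1,0,0,0,0]
  ]
}}

```text
time: 20.38
tool_pos: [0.5348, -0.0729, 0.0674]
tcp_rot: [2.193, 2.248, 0.001]
wrist_force: [0.2, 0.4, -0.3]
width: 0.548
grip_force: 0.0
```

Request:
{"fn": "jog_arm", "kwargs": {
  "motion": [
    [0.1,-2.5,0,2,0],
    [0.1,0,0,1.5,0],
    [0.1,0,0,0,0],
    [-0.3,0,0,0,0],
    [-0.4,0,0,0,0],
    [-0.6,0,0,0,0],
    [-0.6,0,0,0,0],
    [-0.6,0,0,0,0]
  ],
  "force": 20
}}

```text
time: 21.05
tool_pos: [0.5335, -0.0754, 0.0635]
tcp_rot: [-2.193, -2.248, 0.002]
wrist_force: [-5.0, -0.7, 5.6]
width: 0.414
grip_force: 19.9
```

Request:
{"fn": "jog_arm", "kwargs": {
  "motion": [
    [-0.6,-2,0,0,0],
    [-0.6,-3,0,0,0],
    [-0.6,-3,0,0,0],
    [-0.6,-3,0,0,0],
    [-0.6,-2,0,0,0],
    [-0.6,-1,0,0,0],
    [-0.6,-1,0,0,0],
    [-0.6,-1,0,0,0],
    [-0.6,-1,0,0,0],
    [-0.6,-1,0,0,0]
  ]
}}

```text
time: 21.88
tool_pos: [0.5339, -0.0928, 0.0635]
tcp_rot: [-2.192, -2.247, 0.001]
wrist_force: [-4.8, 1.9, 6.2]
width: 0.411
grip_force: 19.9
```

Request:
{"fn": "jog_arm", "kwargs": {
  "motion": [
    [-0.6,-1,0,0,0],
    [-0.6,-1,0,0,0],
    [-0.6,-1,0,0,0],
    [-0.6,-1,0,0,0],
    [-0.6,-1,0,0,0],
    [-0.6,-1,0,0,0],
    [-0.6,-1,0,0,0],
    [-0.6,-1,0,0,0],
    [-0.6,-1,0,0,0],
    [-0.6,0,0,0,0]
  ]
}}

```text
time: 22.72
tool_pos: [0.5342, -0.1015, 0.0635]
tcp_rot: [-2.192, -2.247, 0.0]
wrist_force: [-4.6, 3.2, 5.8]
width: 0.409
grip_force: 19.9
```

```bash
python3 st.py; python3 snap.py 13
```

```text
{'time': 22.7167, 'tool_pos': [0.5342, -0.1015, 0.0635], 'wrist_force': [-4.5861, 3.1715, 5.7996], 'torque': [0.4905, 0.8841, -0.0154], 'width': 0.409, 'grip_force': 19.8932}
{'tool_pos': [0.5341, -0.1015, 0.0635], 'tcp_rot': [-2.1923, -2.2466, 0.0006], 'wrist_force': [-4.7797, 2.5029, 6.2011], 'width': 0.4072}
```

Request:
{"fn": "jog_arm", "kwargs": {
  "motion": [
    [-0.6,-1,0,0,0],
    [-0.6,-1,0,0,0],
    [-0.6,-1,0,0,0],
    [-0.6,-1,0,0,0],
    [-0.6,-1,0,0,0],
    [-0.6,0,0,0,0]
  ]
}}

```text
time: 23.32
tool_pos: [0.5343, -0.1066, 0.0635]
tcp_rot: [-2.192, -2.247, 0.001]
wrist_force: [-4.4, 2.7, 6.0]
width: 0.411
grip_force: 19.9
```

Request:
{"fn": "jog_arm", "kwargs": {
  "motion": [
    [-0.6,-1,0,0,0],
    [-0.6,-1,0,0,0],
    [-0.6,0,0,0,0]
  ]
}}

```text
time: 23.57
tool_pos: [0.5343, -0.1086, 0.0635]
tcp_rot: [-2.192, -2.247, 0.001]
wrist_force: [-4.4, 2.8, 6.6]
width: 0.416
grip_force: 19.9
```

Request:
{"fn": "jog_arm", "kwargs": {
  "motion": [
    [-0.6,-1,0,0,0],
    [-0.6,0,0,0,0]
  ]
}}

```text
time: 23.73
tool_pos: [0.5343, -0.1096, 0.0635]
tcp_rot: [-2.192, -2.247, 0.001]
wrist_force: [-4.2, 3.2, 5.8]
width: 0.411
grip_force: 19.9
```

Request:
{"fn": "jog_arm", "kwargs": {
  "motion": [
    [-0.6,-1,0,0,0],
    [-0.6,0,0,0,0]
  ]
}}

```text
time: 23.9
tool_pos: [0.5344, -0.1106, 0.0635]
tcp_rot: [-2.192, -2.247, 0.001]
wrist_force: [-4.3, 2.5, 6.5]
width: 0.414
grip_force: 19.9
```

Request:
{"fn": "jog_arm", "kwargs": {
  "motion": [
    [-0.6,-1,0,0,0],
    [-0.6,0,0,0,0]
  ]
}}

```text
time: 24.07
tool_pos: [0.5344, -0.1116, 0.0635]
tcp_rot: [-2.192, -2.247, 0.001]
wrist_force: [-5.3, 3.3, 5.5]
width: 0.412
grip_force: 19.9
```

Request:
{"fn": "jog_arm", "kwargs": {
  "motion": [
    [-0.6,-0.5,0,0,0],
    [-0.6,0,0,0,0]
  ]
}}

```text
time: 24.23
tool_pos: [0.5344, -0.1121, 0.0635]
tcp_rot: [-2.192, -2.247, 0.001]
wrist_force: [-4.9, 2.7, 5.8]
width: 0.409
grip_force: 19.9
```

Request:
{"fn": "jog_arm", "kwargs": {
  "motion": [
    [-0.6,-0.5,0,0,0],
    [-0.6,0,0,0,0]
  ]
}}

```text
time: 24.4
tool_pos: [0.5344, -0.1126, 0.0635]
tcp_rot: [-2.192, -2.247, 0.001]
wrist_force: [-4.9, 2.0, 6.4]
width: 0.416
grip_force: 19.9
```

```bash
python3 st.py; python3 - <<'E'
from h import *
T,d=bot.read_camera("top");cv2.imwrite("pics/t14.png",T[...,::-1]);np.savez("top14.npz",p=T,d=d)
h=cv2.cvtColor(T,cv2.COLOR_RGB2HSV);m=cv2.inRange(h,(5,90,40),(20,255,255));m[:,:355]=0;m[:,395:]=0;m[:178]=0;m[205:]=0
print([(r,np.where(m[r])[0][[0,-1]].tolist()) for r in range(178,205) if m[r].any()])
S,d=bot.read_camera("side");np.savez("side14.npz",p=S,d=d);h=cv2.cvtColor(S,cv2.COLOR_RGB2HSV);m=cv2.inRange(h,(5,110,30),(19,255,255));m[:,:262]=0;m[:,300:]=0;m[168:]=0;m[:125]=0
print([(r,np.where(m[r])[0][[0,-1]].tolist()) for r in range(125,175) if m[r].any()])
E
```

```text
{'time': 24.4, 'tool_pos': [0.5344, -0.1126, 0.0635], 'wrist_force': [-4.8783, 1.9514, 6.372], 'torque': [0.4754, 0.8568, -0.0319], 'width': 0.4163, 'grip_force': 19.8905}
[]
[(143, [274, 276]), (144, [273, 276]), (145, [273, 275]), (146, [274, 275]), (148, [279, 279]), (149, [278, 280]), (150, [279, 282]), (151, [279, 283]), (162, [280, 280])]
```

Request:
{"fn": "jog_arm", "kwargs": {
  "motion": [
    [-0.6,-0.5,0,0,0],
    [-0.6,0,0,0,0]
  ]
}}

```text
time: 24.67
tool_pos: [0.5344, -0.113, 0.0635]
tcp_rot: [-2.192, -2.247, 0.001]
wrist_force: [-4.5, 3.2, 5.9]
width: 0.411
grip_force: 19.9
```

Request:
{"fn": "jog_arm", "kwargs": {
  "motion": [
    [-0.6,-0.5,0,0,0],
    [-0.6,0,0,0,0]
  ]
}}

```text
time: 24.83
tool_pos: [0.5344, -0.1135, 0.0635]
tcp_rot: [-2.192, -2.247, 0.001]
wrist_force: [-4.2, 3.4, 6.1]
width: 0.411
grip_force: 19.9
```

Request:
{"fn": "jog_arm", "kwargs": {
  "motion": [
    [-0.6,-0.5,0,0,0],
    [-0.6,0,0,0,0]
  ]
}}

```text
time: 25.0
tool_pos: [0.5344, -0.1139, 0.0635]
tcp_rot: [-2.192, -2.246, 0.0]
wrist_force: [-5.1, 3.1, 4.9]
width: 0.406
grip_force: 19.9
```

Request:
{"fn": "jog_arm", "kwargs": {
  "motion": [
    [-0.6,-0.5,0,0,0],
    [-0.6,0,0,0,0]
  ]
}}

```text
time: 25.17
tool_pos: [0.5344, -0.114, 0.0635]
tcp_rot: [-2.192, -2.246, -0.0]
wrist_force: [-3.8, 4.9, 6.9]
width: 0.41
grip_force: 19.9
```

Request:
{"fn": "jog_arm", "kwargs": {
  "motion": [
    [-0.6,-0.5,0,0,0],
    [-0.6,0,0,0,0],
    [-0.6,0,0,0,0]
  ]
}}

```text
time: 25.42
tool_pos: [0.5344, -0.1141, 0.0635]
tcp_rot: [-2.192, -2.245, -0.001]
wrist_force: [-5.1, 5.8, 7.1]
width: 0.411
grip_force: 19.9
```

Request:
{"fn": "jog_arm", "kwargs": {
  "motion": [
    [-0.1,0,0,0,0],
    [0.1,0,0,0,0],
    [0.1,0,0,0,0],
    [0.1,0,0,0,0],
    [0.2,0,0,-5,0],
    [0.2,0,0,-20,0],
    [0.3,0,0,-35,0],
    [0.3,0,0,-35,0],
    [0.3,20,-10,0,0],
    [0.3,35,-10,0,0]
  ]
}}

```text
time: 26.25
tool_pos: [0.5176, -0.0638, 0.1627]
tcp_rot: [2.192, 2.239, 0.006]
wrist_force: [0.2, 0.7, -0.5]
width: 0.649
grip_force: 0.0
```

Request:
{"fn": "jog_arm", "kwargs": {
  "motion": [
    [0.3,40,0,0,0],
    [0.3,40,0,0,0],
    [0.3,40,0,0,0],
    [0.3,40,0,0,0],
    [0.3,40,0,0,0],
    [0.3,40,0,0,0],
    [0.3,20,0,0,0],
    [0.3,0,0,0,0]
  ]
}}

```text
time: 26.92
tool_pos: [0.5078, 0.2027, 0.1591]
tcp_rot: [-2.189, -2.253, -0.004]
wrist_force: [0.7, 0.6, 0.9]
width: 0.65
grip_force: 0.0
```

```bash
python3 snap.py 15 320 165 250 110; python3 - <<'E'
from h import *
c=np.load("cal.npz");zv,xv,yv,org=c["zv"],c["xv"],c["yv"],c["org"];g=lambda x,y,z:org+(x*xv+y*yv+z*zv)/1000
T=np.load("top15.npz")["p"];h=cv2.cvtColor(T,cv2.COLOR_RGB2HSV);m=cv2.inRange(h,(5,90,40),(20,255,255));m[:,:362]=0;m[:,390:]=0;m[:178]=0;m[205:]=0
print([(r,np.where(m[r])[0][[0,-1]].tolist()) for r in range(178,205) if m[r].any()])
print("exp top",proj("top",g(0,-12,38)),"foot edge",proj("top",g(13,-12,0)))
T0=np.load("top0.npz")["p"]
for n,(x,y,w,hh) in dict(black=(190,205,20,20),steel=(215,200,22,22),obj=(427,227,18,20)).items():
    print(n,cv2.phaseCorrelate(T0[y:y+hh,x:x+w].mean(2),T[y:y+hh,x:x+w].mean(2)))
E
```

```text
{'tool_pos': [0.5076, 0.1991, 0.1586], 'tcp_rot': [2.1908, 2.2509, -0.0002], 'wrist_force': [0.0355, -0.1403, 0.3642], 'width': 0.6503}
[(182, [376, 379]), (183, [375, 381]), (184, [374, 382]), (185, [374, 382]), (186, [374, 382]), (187, [373, 382]), (188, [373, 382]), (189, [373, 382]), (190, [373, 381]), (191, [374, 381]), (192, [374, 381]), (193, [374, 381]), (194, [374, 380]), (195, [374, 380]), (196, [375, 379])]
exp top [[378.38654031 186.85011237]] foot edge [[377.12452378 197.97392375]]
black ((2.2937786918906857, -4.270270999477042), 0.1094872478764493)
steel ((-1.262039451422174, 0.6318669539191557), 0.27000285553366055)
obj ((0.01075416744227553, 0.13749484331075656), 0.9892967994882499)
```

View pics/s15.png

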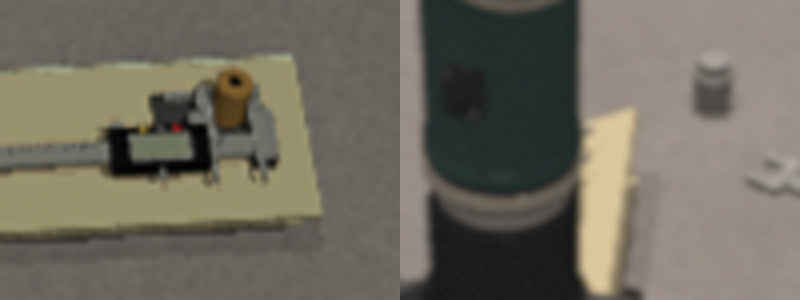

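The top view shows the spacer upright to the plate at zoom (233,100), with a jaw on either side and the bore facing up. One numeric check of the bore and the bystanders before I hand in.

```bash
python3 - <<'E'
from h import *
def bore(k,u0,u1):
    V=255-np.load(f"top{k}.npz")["p"][183:190,u0:u1].max(2).astype(float);V=np.clip(V-155,0,None);v,u=np.indices(V.shape);return (u*V).sum()/V.sum()+u0,(v*V).sum()/V.sum()+183
c=np.load("cal.npz");g=lambda x,y,z:c["org"]+(x*c["xv"]+y*c["yv"]+z*c["zv"])/1000
a,b=np.array(bore(12,371,376)),np.array(bore(15,376,381));print(a,b,b-a)
P=proj("top",[g(0,-27,38),g(0,-12,38),g(2,-12,38),g(0,-12,36)]);print(P,P[1]-P[0])
S0=np.load("side0.npz")["p"];S=np.load("side14.npz")["p"]
for n,(x,y,w,hh) in dict(black=(255,292,20,26),steel=(255,264,24,26)).items():print(n,np.abs(S0[y:y+hh,x:x+w].astype(int)-S[y:y+hh,x:x+w]).mean().round(1))
E
```

```text
[372.98083067 186.34824281] [378.09859155 185.25117371] [ 5.11776088 -1.0970691 ]
[[372.99761659 187.12966471]
 [378.38654031 186.85011237]
 [378.48832093 187.45643986]
 [378.28421744 187.23865669]] [ 5.38892371 -0.27955234]
black 3.8
steel 4.4
```

```bash
python3 - <<'E'
from h import *
c=np.load("cal.npz");g=lambda x,y,z:c["org"]+(x*c["xv"]+y*c["yv"]+z*c["zv"])/1000
for k,u0,y in((12,373,-27),(15,378,-12.5)):
    p=np.load(f"top{k}.npz")["p"];h=cv2.cvtColor(p,cv2.COLOR_RGB2HSV)
    for u in(u0-3,u0-2,u0-1,u0,u0+1,u0+2):print(k,u,"S",h[178:202,u,1].tolist())
    P=lambda *a:proj("top",g(*a))[0].round(1)
    print("pred rimlow",P(-13,y,38),"rimup",P(13,y,38),"foot up",P(13,y,0),"left/right mid",P(0,y-13,19),P(0,y+13,19))
    print("ledge/desk shift check",cv2.phaseCorrelate(np.load("top12.npz")["p"][170:225,384:404].mean(2),p[170:225,384:404].mean(2)))
E
```

```text
12 370 S [23, 27, 41, 73, 78, 86, 136, 162, 163, 161, 163, 163, 166, 171, 160, 163, 157, 165, 159, 94, 5, 14, 21, 20]
12 371 S [26, 33, 49, 68, 83, 112, 161, 161, 162, 159, 163, 158, 159, 165, 159, 161, 165, 166, 169, 120, 8, 16, 20, 21]
12 372 S [26, 37, 50, 65, 86, 124, 164, 161, 151, 153, 159, 158, 158, 164, 164, 163, 168, 169, 168, 126, 9, 17, 18, 18]
12 373 S [27, 37, 48, 63, 81, 124, 163, 163, 99, 149, 156, 159, 161, 160, 163, 162, 163, 166, 168, 116, 8, 16, 18, 21]
12 374 S [25, 35, 46, 63, 79, 111, 162, 160, 144, 157, 159, 161, 161, 166, 173, 161, 165, 168, 158, 85, 11, 19, 19, 18]
12 375 S [30, 35, 44, 61, 73, 87, 145, 166, 161, 161, 159, 160, 163, 166, 166, 168, 164, 139, 95, 22, 12, 17, 21, 19]
pred rimlow [372.4 183.2] rimup [373.6 191.1] foot up [371.8 198.2] left/right mid [367.5 191. ] [376.7 190.5]
ledge/desk shift check ((0.0, 0.0), 1.0)
15 375 S [27, 35, 44, 69, 87, 136, 159, 162, 165, 165, 165, 173, 169, 170, 170, 167, 168, 172, 146, 44, 12, 14, 19, 19]
15 376 S [29, 35, 44, 74, 114, 160, 164, 160, 158, 158, 164, 156, 163, 169, 159, 162, 164, 160, 153, 54, 14, 17, 19, 18]
15 377 S [32, 38, 45, 84, 129, 161, 162, 158, 156, 160, 160, 162, 159, 160, 166, 162, 171, 168, 151, 55, 10, 21, 18, 21]
15 378 S [29, 38, 45, 90, 139, 167, 147, 90, 161, 160, 158, 158, 166, 164, 160, 165, 159, 165, 139, 11, 14, 18, 21, 19]
15 379 S [32, 46, 51, 79, 115, 159, 159, 139, 159, 159, 159, 160, 160, 163, 160, 165, 165, 164, 104, 5, 13, 19, 21, 23]
15 380 S [37, 47, 54, 74, 102, 156, 168, 160, 161, 159, 163, 165, 168, 170, 174, 176, 174, 154, 40, 12, 16, 21, 18, 21]
pred rimlow [377.5 182.9] rimup [378.9 190.8] foot up [376.9 198. ] left/right mid [372.6 190.8] [381.9 190.3]
ledge/desk shift check ((-0.0015388743206283806, -0.06509744627263458), 0.9957534051259641)
```

```bash
python3 -c "
from workcell import bot
print(bot.finish_job())"
```

```text
the job is handed in; nothing more can be done
None
```

I handed in the job with the brass spacer standing on the rest, bored end up and held between the closed jaws. By my numbers the jaws read about 26 mm and the foot is flat against the ledge; the other spacers and the objective look unmoved, and the robot is clear of everything.

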